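# Seat a router base plate in the drilling jig's corner with a push stick

### The arm

A 7-joint arm with a two-finger parallel gripper is mounted at the origin on the work surface. World frame = base frame: x ahead of the robot, y to its left, z up, the work surface at z = 0. Lengths are in m, angles in rad, forces in N, time in s.
With the tool pointing down it reaches from about 0.4 to 0.85 m from the base axis. Payload 10.4 kg.
Tool frame: the origin (TCP) lies on the mounting face of the last link; the fingertips stand 173 mm ahead of it and the grasp point (between the pads) lies 155 mm ahead of it (manip.tip_extent is the distance from the TCP to the fingertips, in m); z points along the fingers, y is the line along which they close (so a half turn about z gives the same grasp; the last joint's range is limited). The gripper opens to 85 mm and grips with 20 to 120 N. Pads are 22 mm wide; open, the fingers measure 114 mm over their backs; the gripper's body (76 mm by 85 mm) begins 54 mm behind the grasp point. The pads swing forward as they close: fully open they stand 13 mm farther back than shut.
Start: joints at [1.242, 0.332, -0.065, 1.46, 0.022, 1.35, -0.088], TCP at [0.188, -0.596, 0.405] pointing down, gripper open.
Joint ranges: [-2.6, 2.6], [-0.5, 2.12], [-1.47, 1.34], [0.16, 2.42], [-1.27, 4.41], [0.06, 2.06], [-2.6, 2.6]. Speed limits (rad/s): [2.22, 2.22, 2.79, 2.79, 3.14, 3.14, 3.14].

### API

Orientations are given as a unit quaternion [x, y, z, w].
In Python, from workcell import manip gives the robot as it stands.
- The arm moves only by the tool move_arm, never from a script. Its argument "plan" is one flat list of numbers, 7 for each row, row after row: the turn, a rotation vector about the tool's x, y, z in rad, then the shift along the tool's x, y, z in m, then the finger opening in m, from 0 to 0.0854. In form: [ax, ay, az, dx, dy, dz, gripper, ax, ay, az, dx, dy, dz, gripper, ...]. A call has 1 to 12 rows; each row is the pose to reach, as a shift and turn from the pose commanded when the call began, along the tool's axes at that moment; what a row does not reach only later rows make up. A row lasts 1/8 s, in which the tool goes at most 62.5 mm and 10.7 degrees, less where a joint would pass 70% of its speed; a pose out of reach is approached as far as the arm can. A call with a gripper value outside its range is refused whole. The fingers move at their own pace and stop on an object; "squeeze" is the grip in N (left out, the last holds). Time passes only in rows, so rows that repeat a pose let the fingers close. It gives the time, the measured TCP pose, the force, the opening and the grip force at its end, in the units of the state.
- manip.get_obs(): the state, without advancing time (a new reading comes with each control period).
- manip.camera(name): name is "scene" or "side" or "wrist"; returns a dict with "color" (384x512x3 uint8, red, green, blue), "fx", "fy", "cx", "cy" (pixels), "cam_to_world" (4x4, takes a point from camera to world coordinates); the wrist camera has in their place "mount" (4x4, takes a point from camera to tool coordinates, whose origin is the TCP and whose axes are the flange's). Camera axes: x right, y down, z forward; pixel columns grow to the right and rows downward; lengths in m; the calibration is good to about 2 mm. A picture is of the moment at which its call begins: read the wrist's pose just before it. There is no depth.
- manip.hand_in(): hands the job in; it is judged then, once.
Trained networks look in a picture, given as the dict that the camera call returned (one of the last four; its "shot" number tells which), for a name from the list of things; names that differ only in an ending like _2 or _b are one class to them, and where a whole thing is asked for, a point or a joint stands for the part that bears it (a point fixed in the world has none). Each returns a list of dicts, best first, with "conf" (0 to 1); they miss things now and then, are a little off and sometimes report something else, mostly with a low value. They report only what shows in the picture. A call takes as long as a camera call. They do not tell look-alikes from the thing itself.
- manip.look_for(picture, label): "position" ([x, y, z] in m, in the coordinates of the camera as it stood for that picture, good to about 4 mm: the middle of the surface that is visible of it).
- manip.silhouettes(picture, label): "pixels" (384x512 bool, what is visible of it).
- manip.tip_of(picture, label): "position" ([x, y, z] in m, in the coordinates of the camera as it stood for that picture, good to about 4 mm: a listed point, or the origin of a listed thing).
The state is a dict: "clock": time; "joint_pos": joint angles; "joint_velocities": joint speeds; "tau": joint torques, N m; "position": TCP position; "ee_rot": TCP orientation; "ft_force": force on the tool from outside, world axes, zero at the start; "torque": the same for the moment, N m; "grip_width": opening from 0.0 (shut) to 1.0 (fully open); "grasp_force": force on a finger pad.
Only numpy, scipy, OpenCV 4.12 (cv2) and the standard library are available. Lean on these libraries where they do the work, as an engineer would, in place of code of your own. Each camera call takes 0.05 s, during which the arm holds its last target. There are 200 camera calls.

### The job

Take the red push stick from its tray and, pushing only with the stick, nudge the black router base plate over the jig board: first until its long edge bears flush on the long fence, then along until its short edge bears on the stop too, so that it ends square in their corner with no gap. Make sure by feel that it bears each time (a light, steady push of some 5 N), but its edges chip, so never press it on the wood with more than 20 N, go slowly so as not to knock it, and keep the gripper off it. Then lay the stick back in its tray, leaving the plate seated and everything else undisturbed.

Things in the scene. Friction and masses are not known exactly. Their poses are not given: they have to be found in the camera images.
- jig: Drilling jig, fixed (place and yaw vary): pale plywood board 300 mm (x) by 340 mm (y), 18 mm thick. Origin under its centre, x towards the long dark fence (face near x = +95, y -125 to +165), y towards the short dark stop (face near y = +115, x -35 to +80). Both locked and rigid, 30 mm wide, 18 mm high above the board, with black star knobs on top to 34 mm above it.
- corner (a point): Nominal inner corner of the jig, on the board's top face (18 mm above the bench). Axes as the jig's. The fence face lies along y near this point's x = 0, the stop face along x near its y = 0. Both are hand-set in their tracks: each may stand up to 10 mm to either side of nominal (always parallel to the jig's axes); that setting is not reported and has to be felt or seen.
- plate: Black phenolic router base plate, loose on the jig board, 110 mm (x) by 150 mm (y), 10 mm thick, 0.15 to 0.3 kg, slick (friction about 0.35), 40 mm hole in the middle. Origin under its centre. Starts about 15 to 95 mm short of the fence and stop, up to 12 degrees askew; seated, its axes are parallel to the jig's, its +x edge on the fence, its +y edge on the stop.
- plate_home (a point): Corner of the plate (+x, +y), half-way up its edge: the one that goes into the jig's corner.
- plate_push (a point): The opposite corner of the plate (-x, -y), half-way up its edge, 186 mm from the first: the outer corner, free to be pushed.
- stick: Red push stick of 18 mm board, 250 mm long, 0.16 kg, standing on its sole in the tray. Origin on the sole below the grip, x to the nose, y across the 18 mm, z up. Blade x -65 to +85 mm, 60 mm high; flat nose face at x = +85 from the sole up to 18 mm; above it (18 to 54 mm up) a lip juts 16 mm farther, to pass over the plate. Tail back to x = -152 mm, up to 78 mm high.
- stick_nose (a point): Middle of the stick's nose face, 8 mm above the sole, 85 mm ahead of the grip point: the face that pushes.
- stick_grip (a point): The place to grip the blade across its 18 mm thickness, from above: 42 mm above the sole, 18 mm below the blade's top edge.
- stick_tail (a point): Centre of the tail's round end, 135 mm behind the grip point and 61 mm above the sole.
- tray: Shallow wooden tool tray for the stick, fixed, 300 mm (its x) by 130 mm (its y), rim 18 mm high, walls and floor 6 mm thick. Origin at the centre of its underside, z up. The stick starts in it, nose towards +x.
- tape: Bystander: roll of masking tape, 100 mm across, 24 mm high, lying flat; origin under its centre.
- glue: Bystander: white glue bottle, 60 mm across, 170 mm tall; origin under its centre.
- driver: Bystander: screwdriver with a lime handle, lying on the bench; origin under its middle.
- screws: Bystander: glass jar with a steel cap, 68 mm across, 75 mm tall; origin under its centre.
- bitcase: Bystander: green bit case 50 by 34 mm, 22 mm high, lying on the jig board near the board's corner at -x, +y; origin under its centre.
Mind the look-alikes: they are no part of the job. Of the things that look like the plate, the largest one is meant.

How it is judged:
On the way, in this order (a step that is already met when the one before it is completed fails the run):
1. the push stick is lifted out of its tray (z of stick in the frame of tray above 0.03 m and contact force between the fingers and stick above 2 N), for 0.2 s.
2. pushed by the stick, the plate bears on the fence with more than 2 N, its edge flush with it (gap under 1.5 mm at the plate's middle, within 0.012 rad of parallel) (angle between the x axis of plate and the x axis of jig, either way round below 0.012 rad and z of plate in the frame of corner below 0.0015 m and angle between plate's own z axis and vertical below 0.02 rad and x of fence_c0 in the frame of plate below 0.0715 m and contact force between plate and fence_c0 above 2 N and contact force between stick and plate above 1 N), for 0.2 s.
3. then, pushed by the stick, it bears on the stop with more than 2 N, square in the corner (gaps under 1.5 mm, within 0.012 rad of parallel) (angle between the x axis of plate and the x axis of jig, either way round below 0.012 rad and z of plate in the frame of corner below 0.0015 m and angle between plate's own z axis and vertical below 0.02 rad and x of fence_c0 in the frame of plate below 0.0715 m and y of stop_c0 in the frame of plate below 0.0915 m and contact force between plate and stop_c0 above 2 N and contact force between stick and plate above 1 N), for 0.2 s.
At the end, for the whole second after the job is handed in: The plate lies flat on the jig board, its long edge within 1.5 mm of the fence and its short edge within 1.5 mm of the stop (taken at the plate's middle), parallel within 0.012 rad; the stick lies inside the tray, on its floor, nose and tail within the rim; both are released and at rest (angle between the x axis of plate and the x axis of jig, either way round below 0.012 rad and z of plate in the frame of corner below 0.0015 m and angle between plate's own z axis and vertical below 0.02 rad and x of fence_c0 in the frame of plate below 0.0715 m and y of stop_c0 in the frame of plate below 0.0915 m and x of stick_nose in the frame of tray between -0.147 and 0.147 m and y of stick_nose in the frame of tray between -0.062 and 0.062 m and x of stick_tail in the frame of tray between -0.147 and 0.147 m and y of stick_tail in the frame of tray between -0.062 and 0.062 m and z of stick_grip in the frame of tray below 0.055 m and linear speed of each of plate, stick below 0.01 m/s and contact force between stick and plate below 0.01 N); the robot touches nothing.
It fails at once if the plate is forced or knocked against the fence or the stop with more than 20 N (contact force between plate and fence_c0 above 20 N or contact force between plate and stop_c0 above 20 N).
It fails at once if the stick presses on the plate with more than 25 N (contact force between stick and plate above 25 N).
It fails at once if the gripper or arm touches the plate (contact force between any of the fingers, the arm and plate above 0.3 N).
It fails at once if the plate is tipped up or lifted off the board (angle between plate's own z axis and vertical above 0.1 rad or z of plate in the frame of corner above 0.008 m).
It fails at once if a bystander is moved by more than 15 mm (distance of any of tape, glue, driver, screws, bitcase from where it was at the start of the episode above 0.015 m).
It also fails if it takes over 72 s, if anything falls off the work surface, if the arm or the gripper's body presses on something with over 40 N, if the wrist force passes 120 N, or if a joint passes its speed limit or range.

## Working session

There is one attempt and no reset: what is moved stays moved. The work goes in short steps, Python scripts to look and compute and a tool call to move; the robot and the scene stay as the last step left them, time stands still between calls to the robot, and variables do not carry over. Pictures are saved under pics/ and viewed, at most 10 in all, crops included, and the job is handed in when it is done.

Besides the shell and the picture viewer there is one more tool, called after "Request:" by a JSON object that holds its "method" and its "body". move_arm: Moves the arm, as the interface text tells. Its arguments: {"type":"object","properties":{"plan":{"type":"array","items":{"type":"number"}},"squeeze":{"type":"number"}},"required":["plan"]}

```bash
mkdir -p pics; ls; cat > h.py <<'E'
import numpy as np, cv2
from scipy.spatial.transform import Rotation as R
from workcell import manip
def pose(o=None):
    o=o or manip.get_obs(); T=np.eye(4); T[:3,:3]=R.from_quat(o['ee_rot']).as_matrix(); T[:3,3]=o['position']; return T
def shot(n):
    T=pose(); c=manip.camera(n)
    c['M']=T@np.array(c['mount']) if n=='wrist' else np.array(c['cam_to_world']); return c
def save(c,f): cv2.imwrite('pics/'+f,c['color'][:,:,::-1])
def w(c,p): return (c['M']@np.r_[p,1])[:3]
def ray(c,u,v,z):
    d=c['M'][:3,:3]@np.array([(u-c['cx'])/c['fx'],(v-c['cy'])/c['fy'],1]); o=c['M'][:3,3]
    return o+d*(z-o[2])/d[2]
def proj(c,P):
    q=np.linalg.inv(c['M'])@np.r_[P,1]; return np.array([c['fx']*q[0]/q[2]+c['cx'],c['fy']*q[1]/q[2]+c['cy']])
E
python3 - <<'E'
from h import *
np.set_printoptions(precision=4,suppress=True)
o=manip.get_obs(); print(o)
for n in ['scene','side']:
    c=shot(n); save(c,n+'0.png'); print(n,c['M'],c['fx'])
    for l in ['stick','plate','jig','corner','plate_home','plate_push','stick_nose','stick_grip','stick_tail','tray','tape','glue','driver','screws','bitcase']:
        print(l,[(np.round(w(c,d['position']),3),round(d['conf'],2)) for d in manip.tip_of(c,l)][:3])
E
```

```text
pics
{'clock': 0.0, 'joint_pos': array([ 1.2424,  0.3329, -0.0647,  1.4609,  0.0216,  1.3499, -0.0885]), 'joint_velocities': array([ 0.0006,  0.0022,  0.0002, -0.0005, -0.0004, -0.0012, -0.0011]), 'tau': array([  0.0006, -62.5438,   0.0496, -39.1602,   0.0163,   0.0098,
        -0.    ]), 'position': array([ 0.1881, -0.5959,  0.4039]), 'ee_rot': array([ 0.9883,  0.1523, -0.0001, -0.0007]), 'ft_force': array([ 0.6482,  0.5319, -0.0677]), 'torque': array([-0.0227, -0.0199,  0.0269]), 'grasp_force': 0.0, 'grip_width': 0.9987918697433432}
scene [[-0.2193  0.6112 -0.7605  1.4717]
 [ 0.9756  0.1273 -0.179   0.2773]
 [-0.0126 -0.7812 -0.6242  0.8135]
 [ 0.      0.      0.      1.    ]] 449.00892182228324
stick [(array([ 0.587, -0.389,  0.004]), 0.77), (array([0.407, 0.357, 0.002]), 0.46)]
plate [(array([ 0.346, -0.143, -0.004]), 0.78), (array([0.626, 0.008, 0.015]), 0.77), (array([ 0.348,  0.126, -0.001]), 0.57)]
jig [(array([ 0.639,  0.007, -0.003]), 0.9), (array([ 0.549,  0.411, -0.001]), 0.25)]
corner [(array([0.722, 0.129, 0.017]), 0.92)]
plate_home [(array([0.684, 0.081, 0.019]), 0.93)
[... 1233 characters left out ...]
1 ,  0.003]), 0.92), (array([0.296, 0.177, 0.002]), 0.72)]
plate_push [(array([0.391, 0.068, 0.005]), 0.8), (array([ 0.368, -0.07 ,  0.003]), 0.61), (array([ 0.568, -0.065,  0.026]), 0.6)]
stick_nose [(array([ 0.67 , -0.401,  0.013]), 0.71)]
stick_grip [(array([ 0.581, -0.388,  0.046]), 0.62)]
stick_tail [(array([ 0.454, -0.371,  0.066]), 0.91)]
tray [(array([ 0.564, -0.375, -0.001]), 0.69)]
tape [(array([0.414, 0.359, 0.002]), 0.69)]
glue [(array([0.686, 0.377, 0.001]), 0.66)]
driver [(array([0.454, 0.485, 0.002]), 0.86)]
screws [(array([0.55 , 0.408, 0.   ]), 0.74)]
bitcase [(array([0.509, 0.151, 0.014]), 0.58), (array([0.722, 0.129, 0.016]), 0.33), (array([ 0.566, -0.375,  0.   ]), 0.17)]
```

View pics/scene0.png

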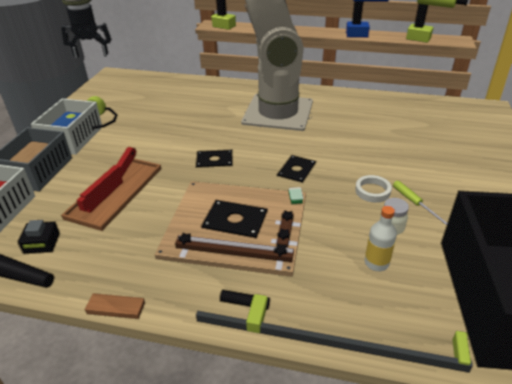

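View pics/side0.png

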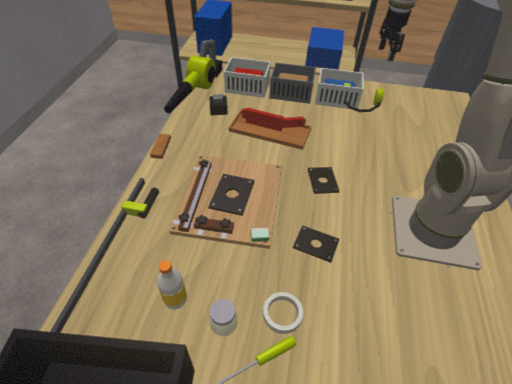

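The scene shows the red stick in its tray (about 105,185 px), and the board with the large black plate (235,217). The fence is on the plate's near side and the stop on its right; the two small plates are look-alikes. I'll look at the jig from above first.

Request:
{"method": "move_arm", "body": {"plan": [0,0,0.15,0.06,-0.05,0,0.085,0,0,0.305,0.553,-0.45,0,0.085,0,0,0.305,0.553,-0.45,0,0.085,0,0,0.305,0.553,-0.45,0,0.085,0,0,0.305,0.553,-0.45,0,0.085,0,0,0.305,0.553,-0.45,0,0.085,0,0,0.305,0.553,-0.45,0,0.085,0,0,0.305,0.553,-0.45,0,0.085,0,0,0.305,0.553,-0.45,0,0.085,0,0,0.305,0.553,-0.45,0,0.085,0,0,0.305,0.553,-0.45,0,0.085,0,0,0.305,0.553,-0.45,0,0.085]}}

```text
clock: 3.1
position: [0.581, 0.0035, 0.4047]
ee_rot: [1.0, 0.003, 0.0, -0.001]
ft_force: [-0.4, -0.3, 0.3]
grip_width: 0.989
grasp_force: 0.0
```

```bash
cat > look.py <<'E'
import sys
from h import *
np.set_printoptions(precision=4,suppress=True)
o=manip.get_obs(); print(o['clock'],o['position'],o['ee_rot'],o['joint_pos'],o['ft_force'])
c=shot('wrist'); save(c,sys.argv[1]); print(c['mount'],c['fx'])
for l in sys.argv[2:]:
    print(l,[(np.round(w(c,d['position']),4),round(d['conf'],2)) for d in manip.tip_of(c,l)][:3])
import pickle; pickle.dump(c,open('last.pkl','wb'))
E
python3 look.py w1.png corner jig plate plate_home plate_push bitcase
```

```text
3.1 [0.581  0.0035 0.4047] [ 1.      0.0026  0.0002 -0.0009] [ 0.3978  0.2888 -0.5829  1.5573  0.16    1.3434 -1.7678] [-0.4154 -0.3113  0.3461]
[[ 0.0001 -0.966  -0.2584  0.0666]
 [ 1.      0.0002 -0.0004 -0.0003]
 [ 0.0004 -0.2584  0.966   0.0311]
 [ 0.      0.      0.      1.    ]] 314.9450991795331
corner [(array([0.7239, 0.1311, 0.02  ]), 0.77)]
jig [(array([ 0.6329,  0.0105, -0.0036]), 0.63)]
plate [(array([ 0.3461, -0.1388, -0.0013]), 0.92), (array([ 0.3495,  0.1244, -0.0029]), 0.59)]
plate_home [(array([0.6856, 0.0778, 0.0224]), 0.6)]
plate_push [(array([ 0.3701, -0.0704,  0.0037]), 0.76), (array([ 0.5703, -0.0644,  0.0206]), 0.68), (array([ 0.3903,  0.0712, -0.0001]), 0.6)]
bitcase [(array([0.5096, 0.1517, 0.0183]), 0.88), (array([ 0.6323,  0.0089, -0.0019]), 0.54)]
```

View pics/w1.png

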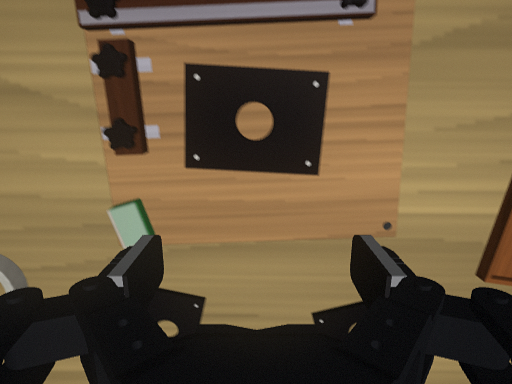

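The plate has its corners at about (186,64), (328,72), (318,175) and (185,168) px. The fence's lower edge runs from (80,28) to (375,15), and the stop's right edge from (131,40) to (147,152). Next I'll get lines from the pixels.

```bash
python3 - <<'E'
from h import *
import pickle
np.set_printoptions(precision=4,suppress=True)
c=pickle.load(open('last.pkl','rb')); im=c['color'].astype(float); g=im.sum(2)/3
# plate
m=(g<60).astype(np.uint8); m[:40]=0; m[200:]=0; m[:,:165]=0
n,lab,st,_=cv2.connectedComponentsWithStats(m); k=1+np.argmax(st[1:,4]); 
cn=max(cv2.findContours((lab==k).astype(np.uint8),0,1)[0],key=cv2.contourArea)
P=np.array([ray(c,u,v,.028)[:2] for u,v in cn[:,0]])*1000
(cx,cy),(a,b),ang=cv2.minAreaRect(P.astype(np.float32)); print('plate',cx,cy,a,b,ang)
print(cv2.boxPoints(((cx,cy),(a,b),ang)))
def fit(pts,z):
    W=np.array([ray(c,u,v,z) for u,v in pts])[:,:2]*1000
    for _ in range(3):
        mu=W.mean(0); d=np.linalg.svd(W-mu)[2][0]; r=(W-mu)@[-d[1],d[0]]; W=W[abs(r)<max(1.5*r.std(),.3)]
    return mu,np.degrees(np.arctan2(d[1],d[0])),r.std(),len(W)
# fence: last dark row before wood scanning upward
F=[]
for u in range(175,335,4):
    col=g[0:45,u]; d=np.diff(col); v=10+np.argmax(d[10:]); F.append((u,v+.5))
S=[]
for v in list(range(78,118)):
    row=g[v,100:165]; d=np.diff(row); S.append((100+np.argmax(d)+.5,v))
print('fence',fit(F,.018)); print('stop',fit(S,.018))
B=[]
for u in range(180,230,3):
    B.append((u,0))
E1=[]
for v in range(60,160,4):
    row=im[v,385:425,:]; d=np.abs(np.diff(row,axis=0)).sum(1); E1.append((385+np.argmax(d)+.5,v))
print('board -y edge',fit(E1,.018))
big=cv2.resize(c['color'][0:260,60:440],None,fx=2,fy=2)
cv2.imwrite('pics/w1c.png',big[:,:,::-1])
print(g[10:40:1,250].astype(int),g[95,110:160].astype(int))
E
```

```text
plate 629.7926025390625 7.563194274902344 148.13491821289062 108.67183685302734 87.07997131347656
[[571.7541 -63.6401]
 [680.2849 -69.1761]
 [687.8311  78.7665]
 [579.3004  84.3025]]
fence (array([728.0668,   7.5618]), np.float64(-87.5661194215065), np.float64(0.2366268361004784), 32)
stop (array([653.6446, 131.237 ]), np.float64(-177.20097512807374), np.float64(0.2797709485963425), 30)
board -y edge (array([ 642.6461, -154.3215]), np.float64(-172.12706007180088), np.float64(4.520888165230356), 16)
[129 131 130 134 135 132 117  94  64  31  29  27  28  51  76 101 107 106
 108 106 108 107 106 107 111 109 111 112 111 115] [ 41  41  44  40  40  43  42  43  45  44  42  42  42  44  40  44  42  42
  42  43  43  44  44  43  37  33  29  30  25  27  60  87 104 111 115 110
 112 113 111 110 110 111 114 108 112 111 110 113 111 112]
```

View pics/w1c.png

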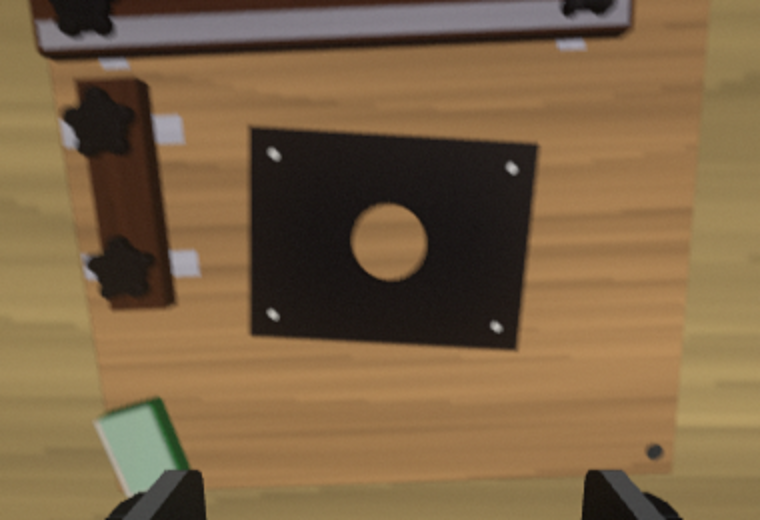

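The plate is about 43 mm short of the fence and 50 mm short of the stop. Jig yaw is about +2.6° and plate yaw about -2.9°. Now I'll go above the stick.

Request:
{"method": "move_arm", "body": {"plan": [0,0,0.09,0.002,0.06,0.01,0.06,0,0,0.176,0.002,0.3925,0.105,0.06,0,0,0.176,0.002,0.3925,0.105,0.06,0,0,0.176,0.002,0.3925,0.105,0.06,0,0,0.176,0.002,0.3925,0.105,0.06,0,0,0.176,0.002,0.3925,0.105,0.06,0,0,0.176,0.002,0.3925,0.105,0.06,0,0,0.176,0.002,0.3925,0.105,0.06,0,0,0.176,0.002,0.3925,0.105,0.06]}}

```text
clock: 4.58
position: [0.5822, -0.3926, 0.3001]
ee_rot: [0.996, -0.088, 0.0, -0.0]
ft_force: [0.4, -0.4, -0.1]
grip_width: 0.705
grasp_force: 0.0
```

```bash
python3 look.py w2.png stick stick_grip stick_tail stick_nose
```

```text
4.575 [ 0.5822 -0.3926  0.3001] [ 0.9962 -0.0876  0.0002 -0.0002] [ 0.766   0.5925 -0.3528  1.3378  0.2044  1.2466 -1.3426] [ 0.415  -0.4189 -0.1246]
[[ 0.0001 -0.966  -0.2584  0.0666]
 [ 1.      0.0002 -0.0004 -0.0005]
 [ 0.0004 -0.2584  0.966   0.0311]
 [ 0.      0.      0.      1.    ]] 314.9450991795331
stick [(array([ 0.5878, -0.3934,  0.0054]), 0.97), (array([ 0.5925, -0.3908,  0.052 ]), 0.21)]
stick_grip [(array([ 0.5873, -0.3881,  0.0494]), 0.66)]
stick_tail []
stick_nose []
```

View pics/w2.png

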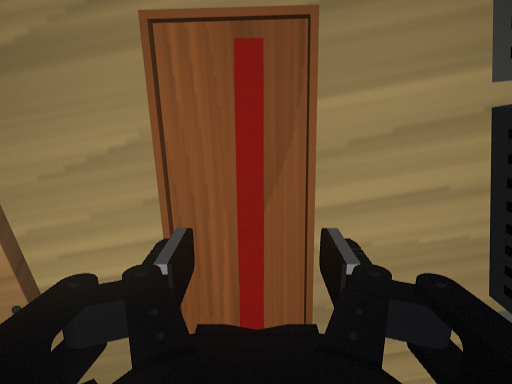

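The stick's top edge runs from (249,38) to (252,328) px, almost along the tool's x axis. The tray rim is from (140,12) to (318,8). I'll measure its axis.

```bash
python3 - <<'E'
from h import *
import pickle
np.set_printoptions(precision=4,suppress=True)
c=pickle.load(open('last.pkl','rb')); im=c['color'].astype(int)
m=(im[:,:,0]>90)&(im[:,:,1]<45)&(im[:,:,2]<45)
rows=range(100,300,4); A=[]
for v in rows:
    u=np.where(m[v])[0]; a=ray(c,u.min()-.5,v,.066); b=ray(c,u.max()+.5,v,.066); A.append(np.r_[(a+b)[:2]/2,np.linalg.norm(a-b)])
A=np.array(A)*1000; print('width',A[:,2].mean(), A[0],A[-1])
mu=A[:,:2].mean(0); d=np.linalg.svd(A[:,:2]-mu)[2][0]; d*=np.sign(d[0]); print('axis yaw',np.degrees(np.arctan2(d[1],d[0])),mu)
u=np.where(m.any(1))[0]; print('rows',u.min(),u.max())
for z in (.06,.066): print('nose',ray(c,249,u.min(),z))
nose=ray(c,249,u.min(),.06)[:2]*1000; g=mu+d*((nose-mu)@d-101); print('grip',g)
E
```

```text
width 18.130926333735726 [ 651.0483 -399.3391   18.0107] [ 514.3325 -376.1195   17.6321]
axis yaw -9.680285837673647 [ 586.4628 -388.2183]
rows 38 329
nose [ 0.6869 -0.4058  0.06  ]
nose [ 0.6858 -0.4057  0.066 ]
grip [ 587.4517 -388.387 ]
```

Request:
{"method": "move_arm", "body": {"plan": [0,0,-0.006,0.0043,-0.005,0.03,0.06,0,0,-0.006,0.0043,-0.005,0.07,0.06,0,0,-0.006,0.0043,-0.005,0.097,0.06,0,0,-0.006,0.0043,-0.005,0.097,0.06,0,0,-0.006,0.0043,-0.005,0.097,0,0,0,-0.006,0.0043,-0.005,0.097,0,0,0,-0.006,0.0043,-0.005,0.097,0,0,0,-0.006,0.0043,-0.005,0.097,0,0,0,-0.006,0.0043,-0.005,0.097,0], "squeeze": 90}}

```text
clock: 5.95
position: [0.588, -0.3891, 0.2046]
ee_rot: [0.996, -0.085, 0.001, 0.001]
ft_force: [-2.1, 1.0, 6.6]
grip_width: 0.2
grasp_force: 88.8
```

Request:
{"method": "move_arm", "body": {"plan": [0,0,0,0,0,-0.02,0,0,0,0,0,0,-0.05,0,0,0,0,0,0,-0.09,0,0,0,-0.04,-0.023,-0.046,-0.1,0,0,0,-0.07,-0.052,-0.104,-0.1,0,0,0,-0.1,-0.08,-0.16,-0.1,0,0,0,-0.13,-0.107,-0.214,-0.1,0,0,0,-0.16,-0.134,-0.268,-0.1,0,0,0,-0.19,-0.159,-0.318,-0.1,0,0,0,-0.214,-0.176,-0.352,-0.1,0,0,0,-0.214,-0.182,-0.364,-0.1,0,0,0,-0.214,-0.182,-0.364,-0.1,0]}}

```text
clock: 7.45
position: [0.4694, 0.001, 0.3035]
ee_rot: [1.0, 0.023, 0.001, 0.0]
ft_force: [0.4, -0.8, -1.7]
grip_width: 0.195
grasp_force: 87.9
```

```bash
cat > st.py <<'E'
# args: target grip x y z(TCP) yaw -> row in tool axes
import sys
from h import *
np.set_printoptions(precision=4,suppress=True)
o=manip.get_obs(); T=pose(o); print(o['clock'],o['position'],'yaw',np.degrees(np.arctan2(T[1,0],T[0,0])),'tilt',T[:2,2],o['ft_force'],o['torque'],o['grip_width'],o['grasp_force'],'j',o['joint_pos'])
def go(x,y,z,yaw):
    a=np.radians(yaw); G=np.array([[np.cos(a),np.sin(a),0],[np.sin(a),-np.cos(a),0],[0,0,-1]])
    print('row',R.from_matrix(T[:3,:3].T@G).as_rotvec(),T[:3,:3].T@(np.array([x,y,z])-T[:3,3]))
if len(sys.argv)>4: go(*map(float,sys.argv[1:5]))
E
python3 st.py 0.470 0.0004 0.2196 2.55
python3 - <<'E'
from h import *
c=shot('wrist'); save(c,'w3.png')
E
```

```text
7.45 [0.4694 0.001  0.3035] yaw 2.6158850388863035 tilt [ 0.0011 -0.0008] [ 0.3735 -0.7951 -1.6994] [-0.0918 -0.0243  0.0137] 0.19486581479305812 87.89814233779907 j [ 0.5054  0.1253 -0.6344  1.9558  0.0849  1.0851 -1.69  ]
row [ 0.0009 -0.0011  0.0011] [0.0004 0.0005 0.0839]
```

View pics/w3.png

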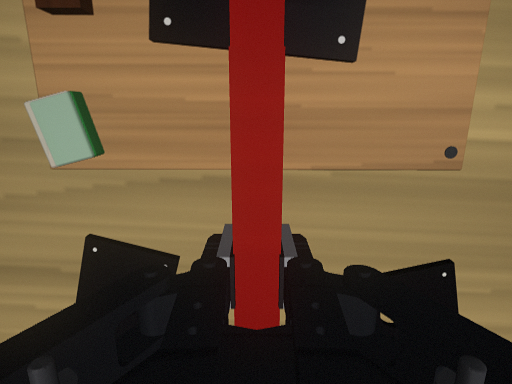

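Request:
{"method": "move_arm", "body": {"plan": [0,0,0,0,0,0.03,0,0,0,0,0,0,0.06,0,0,0,0,0,0,0.078,0,0,0,0,0,0,0.084,0,0,0,0,0,0,0.084,0,0,0,0,0,0,0.084,0,0,0,0,0,0,0.084,0]}}

```text
clock: 8.38
position: [0.4697, 0.0007, 0.2194]
ee_rot: [1.0, 0.022, 0.001, 0.0]
ft_force: [0.0, 0.0, -1.1]
grip_width: 0.199
grasp_force: 87.9
```

```bash
python3 st.py 0.489 0.0013 0.2196 2.55
```

```text
8.375 [0.4697 0.0007 0.2194] yaw 2.5637313583147723 tilt [ 0.0013 -0.0004] [ 0.01    0.0172 -1.0574] [-0.0216 -0.0374 -0.0048] 0.1985505022353269 87.89576053619385 j [ 0.469   0.2535 -0.6166  2.0296  0.1853  0.9109 -1.7727]
row [ 0.0004 -0.0013  0.0002] [ 0.0193  0.0003 -0.0002]
```

Request:
{"method": "move_arm", "body": {"plan": [0,0,0,0.005,0,0,0,0,0,0,0.01,0,0,0,0,0,0,0.014,0,0,0,0,0,0,0.016,0,0,0,0,0,0,0.018,0,0,0,0,0,0,0.02,0,0,0,0,0,0,0.0225,0,0,0,0,0,0,0.025,0,0,0,0,0,0,0.0275,0,0,0,0,0,0,0.03,0,0,0,0,0,0,0.033,0,0,0,0,0,0,0.036,0,0,0]}}

```text
clock: 9.88
position: [0.5055, 0.0023, 0.2187]
ee_rot: [1.0, 0.022, 0.0, 0.0]
ft_force: [-1.7, 0.4, -2.3]
grip_width: 0.196
grasp_force: 87.8
```

```bash
python3 - <<'E'
from h import *
c=shot('scene'); cv2.imwrite('pics/s4.png',cv2.resize(c['color'][170:290,140:330],None,fx=4,fy=4,interpolation=2)[:,:,::-1])
o=manip.get_obs();print(o['position'],o['ft_force'])
E
```

```text
[0.50585506 0.00234825 0.21877139] [ 0.47085051 -0.19931227 -0.77722399]
```

View pics/s4.png

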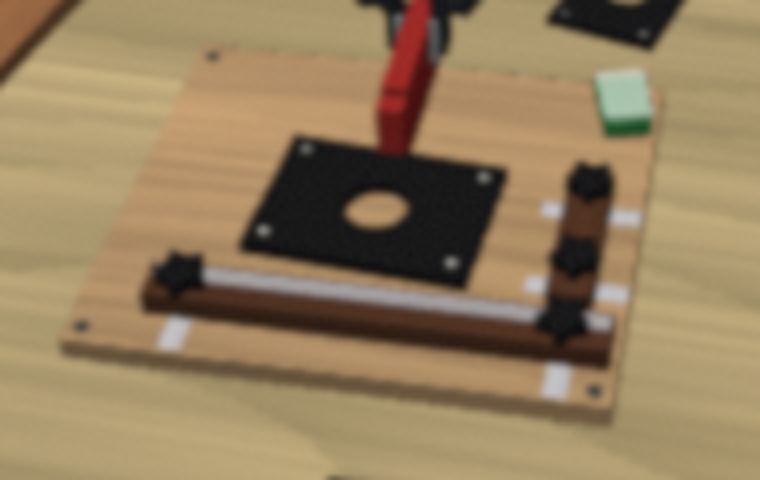

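The plate has swung parallel to the fence, with the stick at the middle of its near edge.

Request:
{"method": "move_arm", "body": {"plan": [0,0,0,0.002,0,0,0,0,0,0,0.004,0,0,0,0,0,0,0.006,0,0,0,0,0,0,0.008,0,0,0,0,0,0,0.01,0,0,0,0,0,0,0.012,0,0,0,0,0,0,0.0135,0,0,0,0,0,0,0.015,0,0,0,0,0,0,0.016,0,0,0,0,0,0,0.017,0,0,0,0,0,0,0.018,0,0,0,0,0,0,0.0185,0,0,0]}}

```text
clock: 11.42
position: [0.5239, 0.0032, 0.2187]
ee_rot: [1.0, 0.022, 0.0, 0.0]
ft_force: [-1.6, -0.5, -1.7]
grip_width: 0.198
grasp_force: 87.8
```

```bash
python3 st.py
```

```text
11.425 [0.5239 0.0032 0.2187] yaw 2.5710518361740187 tilt [ 0.0001 -0.0001] [-1.6492 -0.4655 -1.6957] [-0.0419  0.2807 -0.0129] 0.19832152375667403 87.83572554588318 j [ 0.4202  0.3649 -0.5897  1.8965  0.2462  0.9521 -1.8092]
```

Request:
{"method": "move_arm", "body": {"plan": [0,0,0,0.0005,0,0,0,0,0,0,0.001,0,0,0,0,0,0,0.0015,0,0,0,0,0,0,0.002,0,0,0,0,0,0,0.0025,0,0,0,0,0,0,0.003,0,0,0,0,0,0,0.0035,0,0,0,0,0,0,0.004,0,0,0]}}

```text
clock: 12.42
position: [0.5278, 0.0033, 0.2187]
ee_rot: [1.0, 0.022, 0.0, 0.0]
ft_force: [-1.7, 0.1, -2.0]
grip_width: 0.199
grasp_force: 87.8
```

```bash
python3 - <<'E'
from h import *
c=shot('wrist'); cv2.imwrite('pics/w5.png',cv2.resize(c['color'][0:120,60:440],None,fx=2,fy=2,interpolation=2)[:,:,::-1])
o=manip.get_obs();print(o['position'],o['ft_force'],o['torque'])
E
```

```text
[0.52790296 0.00334004 0.21873042] [-1.36261312  0.00834688 -2.49140374] [-0.03285182  0.20915337 -0.04124307]
```

Request:
{"method": "move_arm", "body": {"plan": [0,0,0,0.0005,0,0,0,0,0,0,0.001,0,0,0,0,0,0,0.0015,0,0,0,0,0,0,0.002,0,0,0,0,0,0,0.0025,0,0,0]}}

```text
clock: 13.1
position: [0.5303, 0.0034, 0.2186]
ee_rot: [1.0, 0.022, -0.0, 0.0]
ft_force: [-1.0, -0.7, -1.3]
grip_width: 0.2
grasp_force: 87.8
```

Request:
{"method": "move_arm", "body": {"plan": [0,0,0,0.0004,0,0,0,0,0,0,0.0008,0,0,0,0,0,0,0.0012,0,0,0,0,0,0,0.0016,0,0,0]}}

```text
clock: 13.6
position: [0.5319, 0.0035, 0.2187]
ee_rot: [1.0, 0.022, 0.0, 0.0]
ft_force: [-2.3, -0.6, -1.7]
grip_width: 0.201
grasp_force: 87.8
```

Request:
{"method": "move_arm", "body": {"plan": [0,0,0,0.0004,0,0,0,0,0,0,0.0008,0,0,0,0,0,0,0.0012,0,0,0]}}

```text
clock: 13.98
position: [0.5325, 0.0036, 0.2184]
ee_rot: [1.0, 0.022, -0.001, 0.0]
ft_force: [-7.4, -0.0, 1.4]
grip_width: 0.203
grasp_force: 88.0
```

Request:
{"method": "move_arm", "body": {"plan": [0,0,0,0,0,0,0,0,0,0,0,0,0,0,0,0,0,0,0,0,0]}}

```text
clock: 14.35
position: [0.5325, 0.0036, 0.2184]
ee_rot: [1.0, 0.022, -0.001, 0.0]
ft_force: [-6.4, -1.3, 0.1]
grip_width: 0.199
grasp_force: 88.0
```

```bash
python3 st.py; python3 - <<'E'
from h import *
c=shot('scene'); cv2.imwrite('pics/s5.png',cv2.resize(c['color'][190:280,150:320],None,fx=4.5,fy=4.5,interpolation=2)[:,:,::-1])
E
```

```text
14.35 [0.5325 0.0036 0.2184] yaw 2.5747934446438783 tilt [-0.002  -0.0003] [-6.4244 -1.329   0.1403] [-0.2023  1.3484 -0.027 ] 0.19893465844128733 87.99695134162903 j [ 0.4119  0.3829 -0.5852  1.874   0.2544  0.9612 -1.8133]
```

View pics/s5.png

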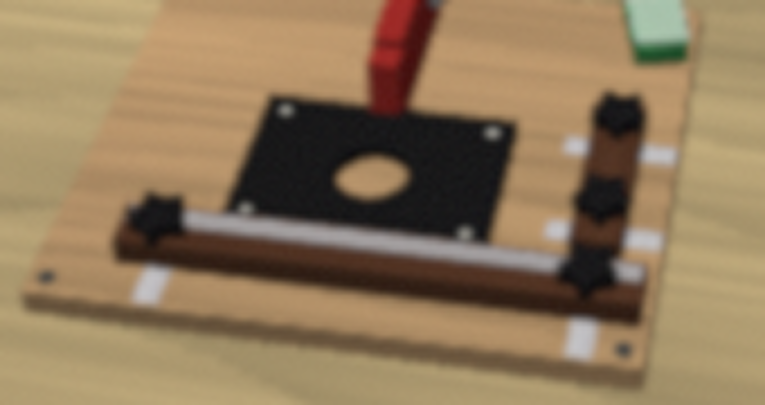

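The plate is now flush along the fence and held at about 6 N. I'll back off, rise and swing the stick round for the second push.

Request:
{"method": "move_arm", "body": {"plan": [0,0,0,-0.012,0,0,0,0,0,0,-0.028,0,0,0,0,0,0,-0.03,0,-0.04,0,0,0,-0.15,-0.02,0.01,-0.08,0,0,0,-0.33,0.005,0.03,-0.09,0,0,0,-0.51,0.03,0.055,-0.09,0,0,0,-0.69,0.055,0.08,-0.09,0,0,0,-0.87,0.08,0.105,-0.09,0,0,0,-1.05,0.105,0.13,-0.09,0,0,0,-1.23,0.125,0.155,-0.09,0,0,0,-1.41,0.14,0.175,-0.09,0,0,0,-1.571,0.14,0.175,-0.09,0]}}

```text
clock: 15.9
position: [0.6812, -0.1671, 0.3083]
ee_rot: [0.69, 0.724, 0.0, 0.0]
ft_force: [0.5, 0.1, -2.0]
grip_width: 0.197
grasp_force: 88.1
```

Request:
{"method": "move_arm", "body": {"plan": [0,0,0,0,0,0,0,0,0,0,0,0,0,0]}}

```text
clock: 16.15
position: [0.6806, -0.1645, 0.309]
ee_rot: [0.692, 0.722, 0.0, 0.0]
ft_force: [-0.1, -0.4, -0.9]
grip_width: 0.199
grasp_force: 88.1
```

```bash
python3 st.py 0.6802 -0.1649 0.2196 92.55; python3 - <<'E'
from h import *
import pickle
c=shot('wrist'); save(c,'w6.png'); pickle.dump(c,open('last.pkl','wb'))
E
```

```text
16.15 [ 0.6806 -0.1645  0.309 ] yaw 92.40947728525369 tilt [0.0006 0.    ] [-0.1271 -0.4481 -0.8682] [ 0.0755  0.0021 -0.0153] 0.19918933811147702 88.05436849594116 j [ 0.6485  0.6683 -0.7381  1.3192  0.445   1.319  -0.0474]
row [ 0.0006 -0.     -0.0025] [-0.0004 -0.0005  0.0894]
```

View pics/w6.png

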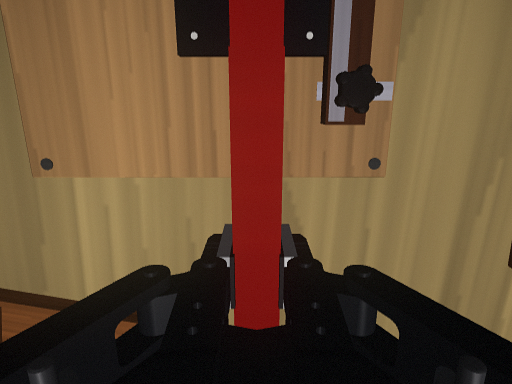

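The plate's near short edge is at row 55, level in the picture, and its screws are centred on column 252. The stick is aligned within a few mm, so I'll descend and approach.

Request:
{"method": "move_arm", "body": {"plan": [0,0,-0.0015,0,-0.003,0.03,0,0,0,-0.0015,0,-0.003,0.06,0,0,0,-0.0015,0,-0.003,0.08,0,0,0,-0.0015,0,-0.003,0.0895,0,0,0,-0.0015,0,-0.003,0.0895,0,0,0,-0.0015,0,-0.003,0.0895,0,0,0,-0.0015,0.005,-0.003,0.0895,0,0,0,-0.0015,0.01,-0.003,0.0895,0,0,0,-0.0015,0.012,-0.003,0.0895,0,0,0,-0.0015,0.014,-0.003,0.0895,0,0,0,-0.0015,0.016,-0.003,0.0895,0,0,0,-0.0015,0.018,-0.003,0.0895,0]}}

```text
clock: 17.7
position: [0.677, -0.1471, 0.2192]
ee_rot: [0.691, 0.723, -0.0, 0.0]
ft_force: [-0.3, 0.3, -0.5]
grip_width: 0.197
grasp_force: 88.1
```

```bash
python3 st.py
```

```text
17.7 [ 0.677  -0.1471  0.2192] yaw 92.65972311737312 tilt [-0.     -0.0001] [-0.3274  0.3264 -0.5293] [-0.0725 -0.049  -0.0282] 0.19696563481623025 88.14451217651367 j [ 0.6229  0.7369 -0.7094  1.4168  0.4955  1.1699 -0.1048]
```

Request:
{"method": "move_arm", "body": {"plan": [0,0,0.001,0.002,0,0,0,0,0,0.001,0.004,0,0,0,0,0,0.001,0.006,0.0001,0,0,0,0,0.001,0.008,0.0001,0,0,0,0,0.001,0.0105,0.0001,0,0,0,0,0.001,0.013,0.0002,0,0,0,0,0.001,0.0155,0.0002,0,0,0,0,0.001,0.018,0.0002,0,0,0,0,0.001,0.0205,0.0003,0,0,0,0,0.001,0.023,0.0003,0,0,0,0,0.001,0.025,0.0003,0,0,0,0,0.001,0.027,0.0003,0,0]}}

```text
clock: 19.2
position: [0.676, -0.12, 0.2192]
ee_rot: [0.691, 0.723, -0.0, 0.0]
ft_force: [-1.5, -1.2, -1.4]
grip_width: 0.198
grasp_force: 88.1
```

Request:
{"method": "move_arm", "body": {"plan": [0,0,0,0.0015,0,0,0,0,0,0,0.003,0,0,0,0,0,0,0.0045,0,0,0,0,0,0,0.006,0,0,0,0,0,0,0.0075,0,0,0,0,0,0,0.009,0.0001,0,0,0,0,0,0.0102,0.0001,0,0,0,0,0,0.0112,0.0001,0,0,0,0,0,0.012,0.0001,0,0,0,0,0,0.0125,0.0001,0,0]}}

```text
clock: 20.45
position: [0.6756, -0.1076, 0.2192]
ee_rot: [0.691, 0.723, -0.0, 0.0]
ft_force: [-1.1, -1.8, -1.6]
grip_width: 0.2
grasp_force: 88.1
```

```bash
python3 st.py;  python3 - <<'E'
from h import *
c=shot('scene'); cv2.imwrite('pics/s7.png',cv2.resize(c['color'][190:280,150:320],None,fx=4.5,fy=4.5,interpolation=2)[:,:,::-1])
E
```

```text
20.45 [ 0.6756 -0.1076  0.2192] yaw 92.61182429853443 tilt [ 0.     -0.0001] [-1.0642 -1.7992 -1.5591] [-0.2947  0.1594 -0.0288] 0.20005787052621055 88.13900828361511 j [ 0.5798  0.7226 -0.7181  1.4438  0.4946  1.1604 -0.1668]
```

View pics/s7.png

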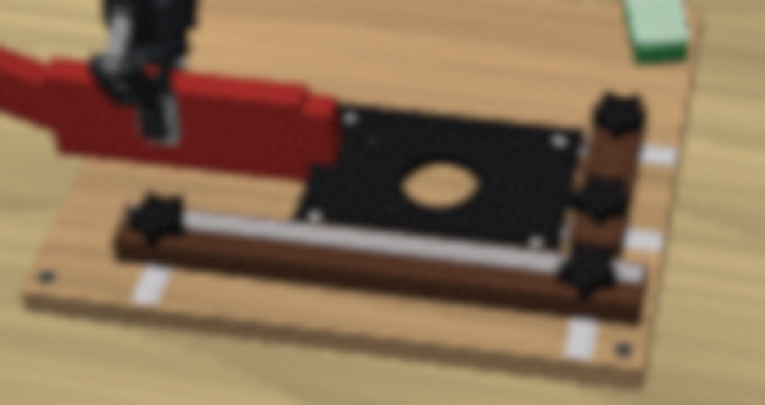

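The plate lies along the fence with only a small gap to the stop. I have used all 10 views, so from here I go by feel and numbers.

Request:
{"method": "move_arm", "body": {"plan": [0,0,0,0.0005,0,0,0,0,0,0,0.001,0,0,0,0,0,0,0.0015,0,0,0,0,0,0,0.002,0,0,0,0,0,0,0.0025,0,0,0,0,0,0,0.003,0,0,0]}}

```text
clock: 21.25
position: [0.6754, -0.1046, 0.2192]
ee_rot: [0.691, 0.723, 0.0, 0.0]
ft_force: [0.5, -1.1, -0.9]
grip_width: 0.195
grasp_force: 88.1
```

Request:
{"method": "move_arm", "body": {"plan": [0,0,0,0.0005,0,0,0,0,0,0,0.001,0,0,0,0,0,0,0.0015,0,0,0]}}

```text
clock: 21.62
position: [0.6754, -0.1035, 0.2193]
ee_rot: [0.691, 0.723, -0.0, 0.0]
ft_force: [-0.4, -3.5, -0.1]
grip_width: 0.2
grasp_force: 88.2
```

Request:
{"method": "move_arm", "body": {"plan": [0,0,0,0.0003,0.0001,0,0,0,0,0,0.0003,0.0002,0,0,0,0,0,0.0003,0.0002,0,0]}}

```text
clock: 22.0
position: [0.6755, -0.1034, 0.2193]
ee_rot: [0.691, 0.723, -0.0, 0.0]
ft_force: [-2.0, -4.3, 0.4]
grip_width: 0.2
grasp_force: 88.2
```

```bash
python3 st.py
```

```text
22.0 [ 0.6755 -0.1034  0.2193] yaw 92.58151749813015 tilt [-0.     -0.0008] [-2.0078 -4.3429  0.3841] [-1.0447  0.2674  0.0954] 0.2001318582193619 88.23976993560791 j [ 0.5744  0.7214 -0.7186  1.446   0.495   1.1598 -0.1742]
```

Request:
{"method": "move_arm", "body": {"plan": [0,0,0,0.0002,0.0002,0,0,0,0,0,0.0002,0.0003,0,0,0,0,0,0.0002,0.0003,0,0,0,0,0,0.0002,0.0003,0,0]}}

```text
clock: 22.5
position: [0.6758, -0.1033, 0.2192]
ee_rot: [0.691, 0.723, -0.0, 0.0]
ft_force: [-1.6, -5.5, -0.9]
grip_width: 0.195
grasp_force: 88.3
```

```bash
python3 st.py; python3 - <<'E'
from h import *
c=shot('wrist'); import pickle; pickle.dump(c,open('wseat.pkl','wb'))
im=c['color'].astype(int); g=im.sum(2)//3
for v in (8,16,24,32): print(v,g[v,285:360].tolist())
E
```

```text
22.5 [ 0.6758 -0.1033  0.2192] yaw 92.57874327780208 tilt [-0.0002 -0.001 ] [-1.5717 -5.5444 -0.8685] [-1.1733  0.3617  0.1148] 0.19528508448080809 88.25223684310913 j [ 0.5738  0.7218 -0.7184  1.4452  0.4953  1.1602 -0.1744]
8 [19, 21, 19, 18, 20, 21, 22, 19, 19, 21, 18, 20, 21, 23, 21, 15, 24, 22, 16, 16, 16, 20, 19, 19, 20, 21, 19, 16, 18, 15, 18, 18, 21, 18, 17, 22, 21, 16, 20, 18, 15, 17, 16, 18, 18, 18, 21, 16, 15, 19, 20, 19, 19, 18, 18, 19, 17, 15, 17, 18, 15, 20, 17, 16, 20, 19, 22, 16, 15, 16, 17, 17, 19, 18, 15]
16 [23, 20, 20, 21, 20, 21, 21, 18, 22, 20, 22, 20, 20, 18, 20, 23, 18, 23, 22, 19, 20, 20, 21, 19, 16, 18, 22, 18, 18, 15, 18, 20, 23, 17, 19, 19, 21, 17, 17, 20, 20, 21, 22, 17, 19, 16, 21, 19, 17, 18, 19, 17, 18, 20, 16, 19, 18, 18, 22, 19, 16, 18, 21, 18, 18, 15, 20, 20, 19, 21, 15, 20, 17, 18, 19]
24 [22, 21, 19, 19, 23, 19, 20, 22, 20, 18, 18, 22, 20, 19, 21, 17, 20, 21, 21, 18, 20, 20, 19, 20, 20, 19, 20, 21, 19, 17, 20, 20, 19, 19, 20, 21, 19, 22, 18, 19, 21, 19, 18, 22, 22, 21, 19, 20, 21, 18, 19, 20, 21, 18, 18, 18, 21, 16, 18, 19, 21, 17, 22, 16, 20, 18, 17, 20, 20, 21, 19, 22, 20, 21, 19]
32 [21, 24, 21, 21, 24, 23, 19, 24, 22, 23, 23, 22, 21, 21, 22, 22, 22, 19, 19, 23, 21, 19, 20, 23, 20, 22, 22, 23, 20, 17, 19, 20, 17, 19, 20, 22, 19, 19, 21, 18, 21, 20, 21, 23, 19, 22, 21, 18, 19, 22, 20, 18, 20, 19, 21, 13, 128, 212, 204, 203, 199, 201, 202, 209, 149, 9, 16, 18, 21, 22, 19, 19, 22, 19, 21]
```

The plate bears on the stop at about 5.5 N, with a slight side pull into the fence. I'll back off, rise and check the gaps from above by numbers.

Request:
{"method": "move_arm", "body": {"plan": [0,0,0,-0.012,-0.0003,0,0,0,0,0,-0.03,0,0,0,0,0,0,-0.03,0,-0.04,0,0,0,0,-0.02,0,-0.08,0,0,0,0,0.02,0,-0.1,0,0,0,0,0.06,0,-0.1,0,0,0,0,0.1,0,-0.1,0,0,0,0,0.12,0,-0.1,0,0,0,0,0.12,0,-0.1,0,0,0,0,0.12,0,-0.1,0,0,0,0,0.12,0,-0.1,0]}}

```text
clock: 23.92
position: [0.6707, 0.0151, 0.319]
ee_rot: [0.692, 0.722, -0.0, 0.0]
ft_force: [0.8, 0.1, -1.3]
grip_width: 0.195
grasp_force: 88.1
```

```bash
python3 st.py; python3 - <<'E'
from h import *
import pickle
c=shot('wrist'); pickle.dump(c,open('wseat.pkl','wb')); save(c,'w8.png')
np.set_printoptions(precision=2,suppress=True,linewidth=200)
im=c['color'].astype(int); g=im.sum(2)//3
for P in [(.728,-.02,.028),(.728,.05,.028),(.728,.13,.028),(.67,.134,.028),(.62,.134,.028),(.61,-.02,.028),(.63,-.02,.028)]: print(P,proj(c,P))
for l in ['plate_home','plate_push','corner']: print(l,[(np.round(w(c,d['position']),4),round(d['conf'],2)) for d in manip.tip_of(c,l)][:2])
for v in (60,100,140,180): print(v,g[v,295:350].tolist())
for u in (190,205,220,300): print(u,g[0:50,u].tolist())
E
```

```text
23.925 [0.6707 0.0151 0.319 ] yaw 92.45477442117772 tilt [-0.0002 -0.0008] [ 0.7965  0.0991 -1.277 ] [ 0.0436 -0.0281  0.0213] 0.19520712317169617 88.05146098136902 j [ 0.4456  0.6108 -0.7854  1.3998  0.4342  1.308  -0.318 ]
(0.728, -0.02, 0.028) [318.22 224.72]
(0.728, 0.05, 0.028) [326.16 145.28]
(0.728, 0.13, 0.028) [336.72  39.77]
(0.67, 0.134, 0.028) [260.57  30.4 ]
(0.62, 0.134, 0.028) [194.09  27.28]
(0.61, -0.02, 0.028) [184.14 219.3 ]
(0.63, -0.02, 0.028) [206.95 220.22]
plate_home [(array([0.72, 0.13, 0.02]), 0.8), (array([0.72, 0.13, 0.02]), 0.22)]
plate_push [(array([ 0.61, -0.02,  0.02]), 0.67)]
corner [(array([0.72, 0.13, 0.02]), 0.72)]
60 [28, 30, 27, 30, 31, 31, 32, 28, 31, 32, 27, 28, 27, 25, 26, 25, 25, 26, 29, 27, 30, 33, 30, 31, 30, 31, 28, 32, 27, 31, 29, 28, 27, 21, 49, 45, 72, 174, 165, 163, 163, 165, 164, 164, 161, 161, 161, 162, 161, 160, 159, 157, 165, 45, 50]
100 [33, 33, 34, 32, 32, 32, 33, 34, 32, 32, 34, 33, 32, 33, 32, 33, 33, 32, 32, 31, 33, 34, 33, 34, 33, 34, 31, 33, 36, 30, 26, 29, 52, 46, 106, 171, 163, 165, 165, 164, 162, 162, 163, 160, 161, 165, 
[... 639 characters left out ...]
, 30, 19, 19, 17, 28, 47, 33, 30, 29, 29, 29, 33, 29, 31, 30, 30, 29, 31, 31, 31, 31]
205 [39, 20, 19, 19, 22, 17, 19, 18, 12, 16, 17, 14, 13, 11, 31, 46, 46, 44, 44, 46, 45, 46, 47, 46, 45, 48, 45, 46, 48, 46, 45, 45, 46, 45, 43, 31, 26, 27, 25, 25, 26, 26, 27, 26, 28, 28, 27, 31, 27, 29]
220 [41, 43, 41, 41, 42, 44, 47, 49, 48, 47, 48, 47, 46, 47, 45, 44, 45, 44, 44, 47, 44, 45, 46, 45, 47, 48, 45, 47, 46, 45, 47, 44, 45, 43, 41, 30, 30, 28, 28, 28, 26, 29, 26, 28, 27, 29, 25, 28, 27, 29]
300 [24, 24, 25, 21, 23, 24, 24, 25, 23, 25, 24, 26, 24, 24, 19, 18, 21, 38, 50, 51, 50, 48, 48, 48, 42, 45, 45, 46, 45, 46, 47, 50, 51, 48, 43, 32, 26, 28, 28, 23, 25, 27, 30, 27, 28, 26, 27, 27, 29, 27]
```

The edges are dark to dark along both the fence and the stop, with no wood showing and constant width, so the plate is seated. Now I'll carry the stick back over the tray.

Request:
{"method": "move_arm", "body": {"plan": [0,0,0.17,-0.03,-0.005,0,0,0,0,0.35,-0.07,-0.015,0,0,0,0,0.53,-0.115,-0.027,0,0,0,0,0.71,-0.16,-0.04,0,0,0,0,0.89,-0.205,-0.05,0,0,0,0,1.07,-0.25,-0.062,0,0,0,0,1.25,-0.295,-0.073,0,0,0,0,1.43,-0.34,-0.085,0,0,0,0,1.61,-0.375,-0.094,0,0,0,0,1.784,-0.4,-0.1,0,0,0,0,1.784,-0.4,-0.1,0,0,0,0,1.784,-0.4,-0.1,0,0]}}

```text
clock: 25.62
position: [0.5891, -0.3858, 0.3192]
ee_rot: [0.997, -0.082, 0.0, -0.0]
ft_force: [0.2, 0.2, -1.2]
grip_width: 0.202
grasp_force: 88.1
```

```bash
python3 st.py 0.588 -0.3891 0.2050 -9.7
```

```text
25.625 [ 0.5891 -0.3858  0.3192] yaw -9.407591188260074 tilt [0.0003 0.0008] [ 0.2431  0.1605 -1.2176] [-0.0168 -0.0358 -0.048 ] 0.20224331505301787 88.12024712562561 j [ 0.76    0.5847 -0.3675  1.3104  0.2074  1.2838 -1.3451]
row [-0.0008 -0.0002  0.0051] [-0.0006  0.0035  0.1142]
```

Request:
{"method": "move_arm", "body": {"plan": [0,0,0.005,-0.0006,0.0035,0.03,0,0,0,0.005,-0.0006,0.0035,0.06,0,0,0,0.005,-0.0006,0.0035,0.085,0,0,0,0.005,-0.0006,0.0035,0.1,0,0,0,0.005,-0.0006,0.0035,0.108,0,0,0,0.005,-0.0006,0.0035,0.112,0,0,0,0.005,-0.0006,0.0035,0.1135,0,0,0,0.005,-0.0006,0.0035,0.114,0,0,0,0.005,-0.0006,0.0035,0.114,0]}}

```text
clock: 26.75
position: [0.5876, -0.3903, 0.2057]
ee_rot: [0.996, -0.086, 0.0, 0.0]
ft_force: [-0.0, 0.8, -1.5]
grip_width: 0.201
grasp_force: 88.1
```

```bash
python3 st.py 0.588 -0.3891 0.2046 -9.7
```

```text
26.75 [ 0.5876 -0.3903  0.2057] yaw -9.896378018611596 tilt [ 0.0006 -0.0004] [-0.0481  0.8482 -1.5158] [-0.035  -0.0196  0.0068] 0.2006684782758786 88.14094305038452 j [ 0.7564  0.6885 -0.3457  1.3996  0.2447  1.0949 -1.3721]
row [ 0.0003 -0.0007 -0.0034] [ 0.0002 -0.0013  0.0011]
```

Request:
{"method": "move_arm", "body": {"plan": [0,0,0,0,-0.001,0.0006,0,0,0,0,0,-0.001,0.0011,0,0,0,0,0,-0.001,0.0013,0,0,0,0,0,-0.001,0.0013,0,0,0,0,0,-0.001,0.0008,0.03,0,0,0,0,-0.001,0.0008,0.06,0,0,0,0,-0.001,0.0008,0.06,0,0,0,0,-0.001,0.0008,0.06]}}

```text
clock: 27.75
position: [0.5877, -0.3893, 0.2043]
ee_rot: [0.996, -0.086, -0.0, 0.0]
ft_force: [-0.2, -0.2, 1.0]
grip_width: 0.705
grasp_force: 0.0
```

Request:
{"method": "move_arm", "body": {"plan": [0,0,0,0,0,0,0.06,0,0,0,0,0,-0.03,0.06,0,0,0,0,0,-0.06,0.06,0,0,0,0,0,-0.1,0.06,0,0,0,0,0,-0.13,0.06,0,0,0,0,0,-0.13,0.06,0,0,0,0,0,-0.13,0.06]}}

```text
clock: 28.62
position: [0.5875, -0.3892, 0.3336]
ee_rot: [0.996, -0.086, -0.0, -0.0]
ft_force: [1.0, 0.6, -0.3]
grip_width: 0.703
grasp_force: 0.0
```

```bash
python3 st.py; python3 - <<'E'
from h import *
c=shot('wrist'); im=c['color'].astype(int)
m=(im[:,:,0]>90)&(im[:,:,1]<45)&(im[:,:,2]<45)
for v in (120,200,280):
    u=np.where(m[v])[0]; a=ray(c,u.min()-.5,v,.066); b=ray(c,u.max()+.5,v,.066); print((a+b)[:2]/2,np.linalg.norm(a-b))
for n in ('side','scene'):
    c=shot(n)
    for l in ['stick','stick_grip','stick_nose','stick_tail','plate_home','plate_push','corner','plate']: print(n,l,[(np.round(w(c,d['position']),3),round(d['conf'],2)) for d in manip.tip_of(c,l)][:3])
E
```

```text
28.625 [ 0.5875 -0.3892  0.3336] yaw -9.89345561885282 tilt [-0.0008  0.0004] [ 1.0098  0.5645 -0.3037] [-0.0597  0.0174 -0.041 ] 0.7026693355238923 0.0 j [ 0.7627  0.5758 -0.366   1.2923  0.2031  1.3104 -1.345 ]
[ 0.64168039 -0.39798945] 0.017633694912930854
[ 0.58111389 -0.38743072] 0.01884854379715754
[ 0.51158462 -0.37530954] 0.018556238552261087
side stick [(array([ 0.588, -0.386,  0.005]), 0.68)]
side stick_grip [(array([ 0.582, -0.388,  0.046]), 0.67)]
side stick_nose [(array([ 0.668, -0.4  ,  0.013]), 0.91), (array([ 0.565, -0.374,  0.003]), 0.6)]
side stick_tail [(array([ 0.451, -0.366,  0.068]), 0.73), (array([0.507, 0.148, 0.015]), 0.68)]
side plate_home [(array([0.72 , 0.135, 0.022]), 0.88), (array([ 0.315, -0.213,  0.004]), 0.75), (array([0.297, 0.178, 0.002]), 0.68)]
side plate_push [(array([0.395, 0.067, 0.004]), 0.93), (array([ 0.616, -0.021,  0.024]), 0.57), (array([ 0.37 , -0.07 ,  0.006]), 0.55)]
side corner [(array([ 0.55 ,  0.409, -0.003]), 0.72), (array([0.723, 0.131, 0.017]), 0.61)]
side plate [(array([0.344, 0.126, 0.002]), 0.78), (array([ 0.344, -0.137,  0.003]), 0.64), (array([0.669, 0.054, 0.016]), 0.57)]
scene stick [(array([ 0.585, -0.387,  0.007]), 0.74)]
scene stick_grip [(array([ 0.588, -0.39 ,  0.049]), 0.8)]
scene stick_nose [(array([ 0.673, -0.401,  0.018]), 0.62)]
scene stick_tail [(array([ 0.454, -0.361,  0.066]), 0.83), (array([0.512, 0.15 , 0.017]), 0.25)]
scene plate_home [(array([ 0.319, -0.208,  0.002]), 0.97), (array([0.299, 0.185, 0.004]), 0.95), (array([0.717, 0.134, 0.022]), 0.66)]
scene plate_push [(array([0.394, 0.069, 0.001]), 0.95), (array([ 0.615, -0.029,  0.022]), 0.83), (array([ 0.371, -0.075,  0.002]), 0.73)]
scene corner [(array([0.72 , 0.127, 0.018]), 0.87)]
scene plate [(array([ 0.349, -0.139, -0.002]), 0.87), (array([0.668, 0.059, 0.017]), 0.8), (array([ 0.348,  0.127, -0.001]), 0.56)]
```

Request:
{"method": "move_arm", "body": {"plan": [0,0,-0.1,-0.005,-0.05,-0.03,0.06,0,0,-0.217,-0.0435,-0.438,-0.03,0.06,0,0,-0.217,-0.0435,-0.438,-0.03,0.06,0,0,-0.217,-0.0435,-0.438,-0.03,0.06,0,0,-0.217,-0.0435,-0.438,-0.03,0.06,0,0,-0.217,-0.0435,-0.438,-0.03,0.06,0,0,-0.217,-0.0435,-0.438,-0.03,0.06,0,0,-0.217,-0.0435,-0.438,-0.03,0.06,0,0,-0.217,-0.0435,-0.438,-0.03,0.06,0,0,-0.217,-0.0435,-0.438,-0.03,0.06,0,0,-0.217,-0.0435,-0.438,-0.03,0.06]}}

```text
clock: 30.95
position: [0.6203, 0.0476, 0.3643]
ee_rot: [1.0, 0.021, -0.0, 0.0]
ft_force: [0.2, -0.1, -0.3]
grip_width: 0.701
grasp_force: 0.0
```

```bash
python3 st.py; python3 - <<'E'
from h import *
np.set_printoptions(precision=3,suppress=True,linewidth=200)
c=shot('wrist'); save(c,'w9.png'); g=c['color'].astype(float).sum(2)/3
xj=np.array([np.cos(np.radians(2.55)),np.sin(np.radians(2.55))]); yj=np.array([-xj[1],xj[0]]); C=np.array([.6707,.059])
def prof(a,b,n,z): # sample grey along jig line
    out=[]
    for t in np.linspace(0,1,n):
        p=C+xj*(a[0]+(b[0]-a[0])*t)+yj*(a[1]+(b[1]-a[1])*t); u,v=proj(c,np.r_[p,z]); out.append(cv2.getRectSubPix(g.astype(np.float32),(1,1),(float(u),float(v)))[0,0])
    return np.array(out)
s=np.linspace(-10,10,161)*1e-3
def edge(f,sgn):
    r=np.array([f(q) for q in s]); d=np.diff(r)*sgn; return 1e3*s[np.argmax(d)]
L=lambda ofs:[prof((-.065,y),(-.045,y),161,.028) for y in ofs]
xs=np.linspace(-65,-45,161)
for y in (-.06,-.04,-.02,0,.02,.04,.06):
    r=prof((-.065,y),(-.045,y),161,.028); h=(r[:20].mean()+r[-20:].mean())/2; print('-x edge y',y,xs[np.argmax(r<h)],end=' ')
    r=prof((.045,y),(.070,y),26,.028); print(r.astype(int))
ys=np.linspace(-85,-65,161)
for x in (-.045,-.03,-.015,0,.015,.03,.045):
    r=prof((x,-.085),(x,-.065),161,.028); h=(r[:20].mean()+r[-20:].mean())/2; print('-y edge x',x,ys[np.argmax(r<h)],end=' ')
    r=prof((x,.065),(x,.090),26,.028); print(r.astype(int))
E
```

```text
30.95 [0.6203 0.0476 0.3643] yaw 2.3720579487055797 tilt [-0.     -0.0008] [ 0.1573 -0.0669 -0.2713] [0.0306 0.0012 0.0015] 0.7009043898770637 0.0 j [ 0.2962  0.4097 -0.5815  1.4991  0.2298  1.3015 -1.8379]
-x edge y -0.06 -56.75 [ 33  33  36  33  33  35  34  35  29  30  43  76 149 155 152 153 150 149 147 148 150 150 151 137  77  45]
-x edge y -0.04 -56.625 [ 30  32  32  32  32  32  34  34  30  31  43  68 145 156 152 151 149 148 147 150 150 149 149 138  80  47]
-x edge y -0.02 -56.5 [ 30  29  31  31  28  31  32  31  29  33  42  75 144 154 151 151 148 148 147 148 149 148 147 136  83  44]
-x edge y 0 -56.5 [ 27  29  29  29  30  27  30  30  26  32  44  69 141 153 152 150 148 147 146 148 149 149 147 137  87  42]
-x edge y 0.02 -56.5 [ 27  27  28  28  28  28  28  31  28  33  41  61 138 151 151 150 151 149 146 147 148 145 145 129  78  47]
-x edge y 0.04 -56.75 [ 27  28  28  27  26  26  28  29  27  32  42  58 138 152 150 151 151 149 147 147 147 146 144 132  81  44]
-x edge y 0.06 -56.875 [ 27  26  28  26  28  28  29  27  26  32  40  58 137 152 150 152 151 148 148 148 148 144 146 135  86  50]
-y edge x -0.045 -85.0 [22 25 25 24 27 26 27 27 41 45 47 45 49 46 45 49 46 42 27 22 23 22 23 26 29 24]
-y edge x -0.03 -79.125 [22 24 24 23 22 23 27 25 42 45 44 43 45 45 45 44 45 45 46 46 44 47 47 49 49 49]
-y edge x -0.015 -79.25 [20 21 22 22 20 21 26 25 42 46 44 46 44 44 45 45 46 46 45 44 43 44 46 46 48 50]
-y edge x 0 -79.25 [21 20 22 22 23 22 27 26 38 46 47 45 43 44 43 43 44 45 44 44 43 46 45 46 49 50]
-y edge x 0.015 -79.375 [21 20 25 24 21 21 26 30 40 46 47 47 46 39 20 18 19 28 29 27 26 25 24 27 27 27]
-y edge x 0.03 -79.375 [26 26 26 26 25 26 27 29 39 47 47 47 46 47 47 46 48 48 45 37 27 24 25 27 29 30]
-y edge x 0.045 -79.375 [ 26  27  26  26  26  43  98 117 117 115 117 115 114 115 113 113 114 113 113 114 117 117 115 116 115 115]
```

```bash
python3 -c "
from workcell import manip
print(manip.hand_in())"
```

```text
the job is handed in; nothing more can be done
None
```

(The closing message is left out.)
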